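# Fit the axle clip of a cage-rack caster

## Robot

A 7-joint arm with a two-finger parallel gripper is mounted at the origin on the work surface. World frame = base frame: x ahead of the robot, y to its left, z up, the work surface at z = 0. Lengths are in m, angles in rad, forces in N, time in s.
With the tool pointing down it reaches from about 0.425 to 0.825 m from the base axis. Payload 3.6 kg.
Tool frame: the origin (TCP) lies at the very end of the fingers, on their centre line; the grasp point (between the pads) lies 19 mm behind it; z points along the fingers, y is the direction in which the jaws open and shut (so a half turn about z gives the same grasp; the last joint's range is limited). The gripper opens to 85 mm and grips with 20 to 120 N. Pads are 22 mm wide; open, the fingers measure 114 mm over their backs; the gripper's body (76 mm by 85 mm) begins 54 mm behind the grasp point. The pads swing forward as they close: fully open they stand 13 mm farther back than shut.
Start: joints at [-1.359, 0.615, -0.013, 1.423, 0.008, 1.103, -0.04], TCP at [0.153, 0.632, 0.231] pointing down, gripper open.
Joint ranges: [-3.12, 3.12], [-0.3, 2.06], [-1.34, 1.32], [0.26, 2.42], [-1.36, 4.5], [0.01, 1.98], [-2.84, 2.84]. Speed limits (rad/s): [2.79, 2.79, 3.14, 3.14, 3.14, 3.14, 3.14].

## Interface

Orientations are given as a 3x3 rotation matrix whose columns are the frame's x, y, z axes.
In Python, from cell import ctrl, viewer gives the robot as it stands.
- The arm moves only by the shell command python3 -m pendant 'ROWS' [FORCE]. ROWS is JSON, a list of rows, each an object with "claw": the opening, from -1 (shut) to 1 (fully open); "linear": the shift along the tool's x, y, z in cm, a list of three; "twist": the turn, a rotation vector about the tool's x, y, z in rad, a list of three. A call has 1 to 12 rows; each row shifts and turns the commanded pose from where the row before left it, along the tool's axes as they then stand; what a row does not reach is not made up. A row lasts 1/8 s, in which the tool goes at most 62.5 mm and 10.7 degrees, less where a joint would pass 70% of its speed; a pose out of reach is approached as far as the arm can. A call with a gripper value outside its range is refused whole. The fingers move at their own pace and stop on an object; FORCE is the grip in N (left out, the last holds). Time passes only in rows, so rows that do not move let the fingers close. It gives the time, the measured TCP pose, the force and the opening at its end, in the units of the state.
- ctrl.read_state(): the state, without advancing time (a new reading comes with each control period).
- viewer.get_image(name): name is "scene" or "top" or "wrist"; returns a dict with "frame" (480x640x3 uint8, red, green, blue), "depth" (480x640 float32, m along the optical axis (not along the pixel's ray), 0 where there is no reading), "fx", "fy", "cx", "cy" (pixels), "world_to_cam" (4x4, takes a point from world to camera coordinates); the wrist camera has in their place "tool_from_camera" (4x4, takes a point from camera to tool coordinates, whose origin is the TCP and whose axes are the flange's). Camera axes: x right, y down, z forward; pixel columns grow to the right and rows downward; lengths in m; the calibration is good to about 2 mm. A picture is of the moment at which its call begins: read the wrist's pose just before it.
- ctrl.sign_off(): hands the job in, once; it reports no verdict.
Trained networks look in a picture, given as the dict that the camera call returned (one of the last four; its "shot" number tells which), for a name from the list of things; names that differ only in an ending like _2 or _b are one class to them, and where a whole thing is asked for, a point or a joint stands for the part that bears it (a point fixed in the world has none). Each returns a list of dicts, best first, with "score" (0 to 1); they miss things now and then, are a little off and sometimes report something else, mostly with a low value. They report only what shows in the picture. A call takes as long as a camera call. They do not tell look-alikes from the thing itself.
- viewer.search_frame(label, picture): "rect" ([left, top, right, bottom] in pixels, round what is visible of it).
- viewer.mark_of(label, picture): "pixel" ([column, row] in pixels: a listed point, or the origin of a listed thing).
The state is a dict: "clock": time; "joint_pos": joint angles; "joint_vel": joint speeds; "effort": joint torques, N m; "position": TCP position; "eef_rot": TCP orientation; "force": force on the tool from outside, world axes, zero at the start; "torque": the same for the moment, N m; "opening": finger opening in m.
Only numpy, scipy, OpenCV 4.12 (cv2) and the standard library are available. Lean on these libraries where they do the work, as an engineer would, in place of code of your own. Each camera call takes 0.05 s, during which the arm holds its last target.

## Task

Draw the orange-handled fork tool out of its green sleeve by its steel stem, lay it down on the bench with its handle fully out of the sleeve, let go and take it again by the handle. With the fork, slide the copper-coloured split clip along its loading shoe onto the groove of the caster axle until it snaps fully home, never touching the clip with the gripper. Then draw the fork back and lay it flat on the open bench, clear of the jig, let go, and leave the spare wheel, the bottle and the blue tub where they are.

Things in the scene. Friction and masses are not known exactly. Their poses are not given: they have to be found in the camera images.
- jig: Caster jig, fixed; place and yaw vary. Blue base 155 x 124 x 14 mm (x = -85.5 to 69.5); on it a black wheel lying flat (diameter 116, top z = 46) with a white hub (diameter 52, face at z = 52 mm). Origin: on the bench under the axle; z up, x = the direction in which the clip is pushed.
- axle_groove (a point): On the axle's axis, 55 mm above the bench: where clip_center comes when the clip is home. The steel axle stands upright: groove of diameter 16 from z = 52 to 60, over it a shoulder of diameter 22 up to z = 78 mm. Axes as the jig's.
- shoe_entry (a point): Middle of the outer end of the aluminium loading shoe, on its top face, 77 mm before the axle's axis (jig -x), 52 mm above the bench. The shoe runs from here level and flush to the hub face, 51 wide; two rails on it, 4 mm high, leave a channel 43 wide. Axes as the jig's.
- bar_mid (a point): Middle of the yellow bridge bar over the shoe's outer end, 73 mm before the axle, 79 mm above the bench; bar 10 x 10 mm, 110 long across, underside at z = 74, on two posts 10 x 10 mm, 50 mm either side. The fork passes under it; fingers and handle do not, so the handle is held on the outer side of it.
- clip_center (a point): Centre of the ring opening of the loose copper split clip (30 g, 6 mm thick, 39 wide), half-way up. It lies in the shoe's channel, 26 to 36 mm before the axle, mouth to its +x, towards the axle; jaws reach 12.5 mm ahead. The jaws spread over the groove (centre 12 to 6 mm short of the axis, about 10 N), then snap shut behind it; at home the back stops on the groove.
- clip_back (a point): Middle of the clip's flat back face, 19 mm behind clip_center, half-way up; 34 wide; the tines push on it either side of a nub, 6 wide, that sticks out 6 mm to the rear and goes between the tines. Axes as the clip's.
- jaw_left (a joint): Opening of the clip's left (+y) jaw, rad: 0 closed, up to about 0.1 when spread over the groove; a spring shuts it.
- jaw_right (a joint): The same for the right jaw.
- sleeve: Green steel sleeve fixed to the bench, place and yaw vary: a roofed channel 108 long (x), 44 wide, 38 high, open only at its +x end, inside 36 wide and 34 high, no floor. Origin: centre of its underside, x out of the mouth (at x = 54). The handle of the fork starts wholly inside; the stem and fork stick out.
- fork_handle (a point): Centre of the fork tool's orange handle, a square bar 95 long (x) and 24 x 24 mm, 12 mm above its underside. The tool (about 0.14 kg, up to 30 % either way; balance point about 15 mm ahead of the handle's centre) lies flat on the bench; x points along the tool to the fork, z up.
- fork_stem (a point): Middle of the exposed steel stem, 82 mm ahead of the handle's centre on the same axis. The stem is 10 wide, 6 mm high and runs from 47.5 to 107.5 mm ahead of the handle's centre; lying, its underside is 9 mm above the bench.
- fork_tip (a point): Point midway between the tips of the two tines, 127 mm ahead of the handle's centre on the same axis. Fork 26 wide over both tines, 6 mm thick (3 either side of the axis); each tine 6 wide, the gap between them 14 wide and 14.5 deep.
- spare_wheel_mid (a point): Bystander: spare black caster wheel lying flat, diameter 100, 36 mm high at its hub; point on its axis, 20 mm up.
- drink_bottle_mid (a point): Bystander: clear drinking bottle with a steel cap, standing, diameter 62, 130 mm high; point on its axis 20 mm up.
- parts_tub_mid (a point): Bystander: blue open tub 100 x 75 x 35 mm; point at its middle 20 mm up.
There are look-alikes about, which are no part of the job. Of the things like the part that bears fork_handle, leave any that is red or turquoise; of the rest the larger one is meant.

How it is judged:
By the outcome, as a careful person would: the job done as asked, in the order asked, and still so for the second after the job is handed in, with the robot touching nothing.
It also fails if it takes over 56 s, if anything falls off the work surface, if the arm or the gripper's body presses on something with over 40 N, if the wrist force passes 120 N, or if a joint passes its speed limit or range.

## Working session

There is one attempt and no reset: what is moved stays moved. The work goes in short steps, Python scripts to look and compute and a shell command to move; the robot and the scene stay as the last step left them, time stands still between calls to the robot, and variables do not carry over. Pictures are saved under pics/ and viewed, and the job is handed in when it is done.

```bash
ls; mkdir -p pics; python3 - <<'E'
from cell import ctrl, viewer
import cv2
s=ctrl.read_state();print({k:(v if not hasattr(v,'round') else v) for k,v in s.items()})
for n in("scene","top"):
    p=viewer.get_image(n);cv2.imwrite(f'pics/{n}0.png',p["frame"][:,:,::-1])
    print(n,p["fx"],p["cx"],p["world_to_cam"].tolist() if hasattr(p["world_to_cam"],'tolist') else p["world_to_cam"])
    for l in("jig","axle_groove","shoe_entry","bar_mid","clip_center","clip_back","sleeve","fork_handle","fork_stem","fork_tip","spare_wheel_mid","drink_bottle_mid","parts_tub_mid"):
        print(l,[([round(float(x)) for x in d["pixel"]],round(float(d["score"]),2)) for d in viewer.mark_of(l,p)][:4])
E
```

```text
pics
{'clock': 0.0, 'joint_pos': array([-1.3594894 ,  0.61595152, -0.01261676,  1.42495442,  0.0081059 ,
        1.10339454, -0.04041491]), 'joint_vel': array([ 0.00103178, -0.00084583,  0.00050051, -0.00212899,  0.00010467,
        0.00072548, -0.00046517]), 'effort': array([-2.55918576e-04, -4.69203901e+01,  2.59561390e-01, -1.71036279e+01,
        1.01206897e-02,  9.65787767e-03,  1.54188803e-05]), 'position': array([0.15292882, 0.63094108, 0.23009879]), 'eef_rot': array([[-9.71869905e-01,  2.35517618e-01, -5.81967336e-04],
       [ 2.35518333e-01,  9.71866447e-01, -2.59303038e-03],
       [-4.51098095e-05, -2.65715216e-03, -9.99996469e-01]]), 'force': array([ 0.067136  ,  0.08423937, -0.60630665]), 'torque': array([-0.02659805, -0.05387292,  0.01958051]), 'opening': 0.08536489892804569}
scene 460.5725509528225 316.25517814624106 [[-0.6115826733655094, 0.7910403698979269, -0.014891837725672522, 0.3115319014005272], [0.5896712201870655, 0.4431859319460136, -0.6751844798336533, -0.32954762291346734], [-0.5274983276961114, -0.42171241731409165, -0.7374985771924659, 1.6158014270735503
[... 1020 characters left out ...]
60], 0.84), ([244, 246], 0.41)]
axle_groove [([429, 258], 0.59), ([226, 249], 0.59)]
shoe_entry [([393, 262], 0.81)]
bar_mid [([398, 262], 0.57)]
clip_center [([422, 259], 0.62), ([410, 262], 0.57)]
clip_back [([403, 262], 0.52)]
sleeve [([192, 259], 0.65)]
fork_handle [([187, 308], 0.8), ([272, 301], 0.74), ([108, 275], 0.56)]
fork_stem [([279, 333], 0.87), ([138, 284], 0.85), ([171, 334], 0.72), ([226, 252], 0.67)]
fork_tip [([282, 357], 0.74), ([165, 349], 0.72), ([146, 287], 0.58), ([246, 245], 0.49)]
spare_wheel_mid [([252, 163], 0.64), ([393, 262], 0.35)]
drink_bottle_mid [([503, 276], 0.85), ([192, 260], 0.53), ([255, 162], 0.15)]
parts_tub_mid [([502, 183], 0.69), ([420, 258], 0.18)]
```

View pics/scene0.png

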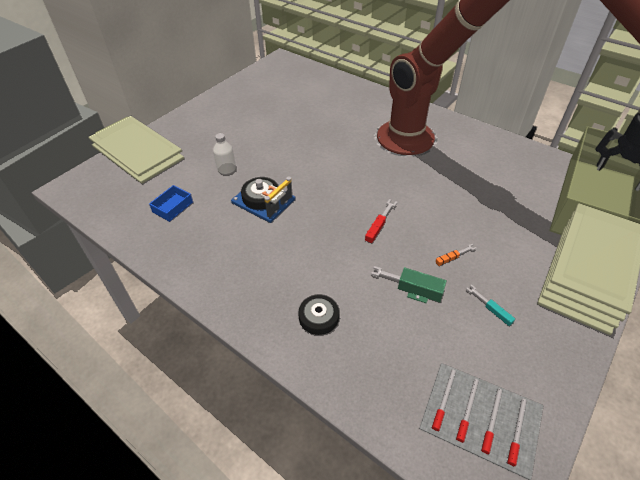

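View pics/top0.png

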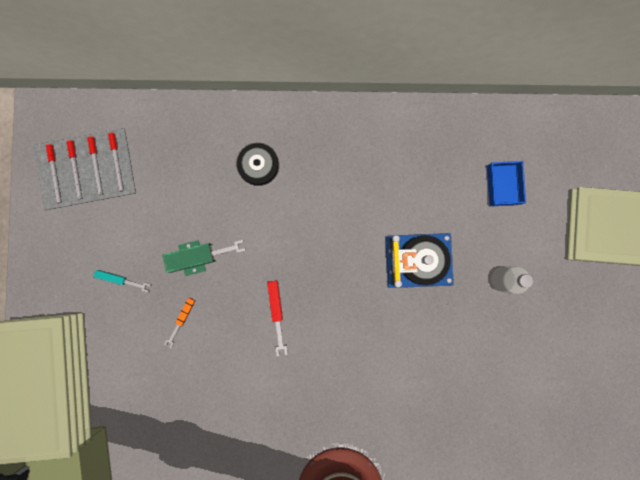

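The top view shows the target fork's stem at about (226,250), coming out of the green sleeve at (190,257). The jig is at (425,259), with its push direction to the right. The loose orange, red and turquoise forks are look-alikes.

```bash
cat > h.py <<'E'
import numpy as np, cv2
from cell import ctrl, viewer
np.set_printoptions(precision=4,suppress=True)
def cam2w(p,s=None):
    if "world_to_cam" in p and p["world_to_cam"] is not None: return np.linalg.inv(np.array(p["world_to_cam"]))
    T=np.eye(4);T[:3,:3]=s["eef_rot"];T[:3,3]=s["position"]
    return T@np.array(p["tool_from_camera"])
def ray(p,px,z,s=None):
    M=cam2w(p,s);d=M[:3,:3]@np.array([(px[0]-p["cx"])/p["fx"],(px[1]-p["cy"])/p["fy"],1]);o=M[:3,3]
    return o+d*(z-o[2])/d[2]
def dep(p,px,s=None):
    d=p["depth"][int(round(px[1])),int(round(px[0]))]
    M=cam2w(p,s);return M[:3,:3]@(d*np.array([(px[0]-p["cx"])/p["fx"],(px[1]-p["cy"])/p["fy"],1]))+M[:3,3]
E
python3 - <<'E'
from h import *
p=viewer.get_image("top")
for n,px,z in [("sleeve_top",(190,257),.038),("stem",(226,250),.012),("tip",(242,245),.012),("axle",(429,258),.078),("bar",(397,262),.084),("clip",(410,262),.055),("wheel",(257,163),.036),("tub",(506,183),.035),("bottle",(524,281),.13),("orange",(187,308),.02),("red",(275,300),.02)]:
    print(n,ray(p,px,z),dep(p,px))
f=p["frame"]
cv2.imwrite('pics/t1.png',cv2.resize(f[215:305,150:270],None,fx=6,fy=6,interpolation=cv2.INTER_CUBIC)[:,:,::-1])
cv2.imwrite('pics/t2.png',cv2.resize(f[215:305,370:490],None,fx=6,fy=6,interpolation=cv2.INTER_CUBIC)[:,:,::-1])
E
```

```text
sleeve_top [0.5411 0.3533 0.038 ] [0.541  0.353  0.0393]
stem [0.559  0.2758 0.012 ] [0.5589 0.2755 0.0134]
tip [0.5713 0.2382 0.012 ] [ 0.5718  0.2402 -0.0005]
axle [ 0.5444 -0.1898  0.078 ] [ 0.5445 -0.1903  0.0758]
bar [ 0.5346 -0.1175  0.084 ] [ 0.5346 -0.1174  0.0846]
clip [ 0.5352 -0.1517  0.055 ] [ 0.5353 -0.1525  0.0505]
wheel [0.7623 0.203  0.036 ] [0.7617 0.2026 0.0391]
tub [ 0.7226 -0.3794  0.035 ] [ 0.7283 -0.3918  0.0029]
bottle [ 0.4971 -0.3794  0.13  ] [ 0.497  -0.3806  0.1272]
orange [0.4223 0.3622 0.02  ] [0.4221 0.3628 0.018 ]
red [0.4432 0.1573 0.02  ] [0.4433 0.1571 0.0217]
```

View pics/t1.png

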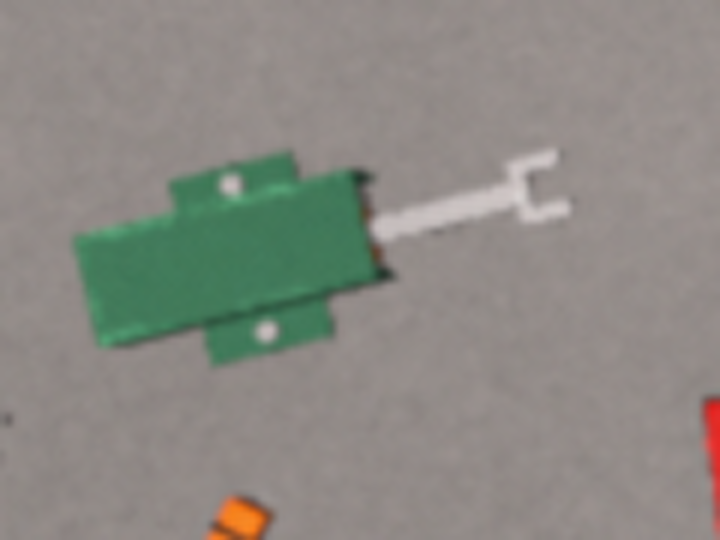

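View pics/t2.png

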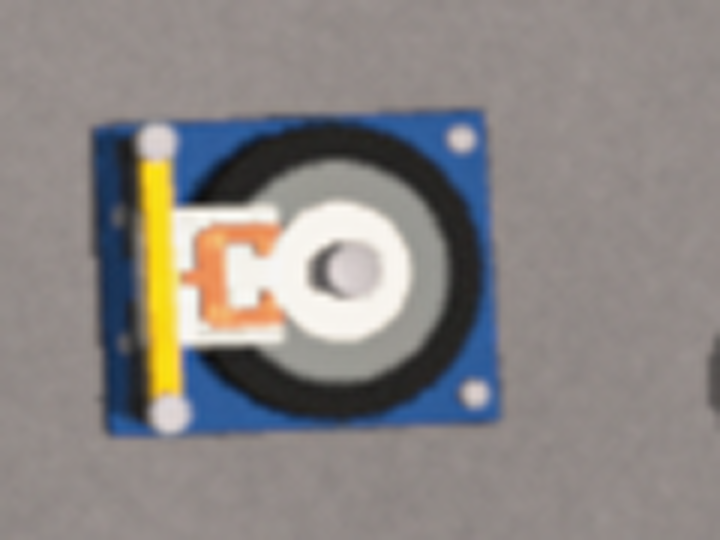

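```bash
python3 -m pendant '[{"claw":1,"linear":[0,0,0],"twist":[0,0,0.16]},{"claw":1,"linear":[0,0,0],"twist":[0,0,0.16]},{"claw":1,"linear":[0,0,0],"twist":[0,0,0.16]},{"claw":1,"linear":[0,0,0],"twist":[0,0,0.16]},{"claw":1,"linear":[0,0,0],"twist":[0,0,0.16]},{"claw":1,"linear":[0,0,0],"twist":[0,0,0.16]},{"claw":1,"linear":[0,0,0],"twist":[0,0,0.16]}]' 60
python3 -m pendant '[{"claw":1,"linear":[-4.17,3.22,0],"twist":[0,0,0]},{"claw":1,"linear":[-4.17,3.22,0],"twist":[0,0,0]},{"claw":1,"linear":[-4.17,3.22,0],"twist":[0,0,0]},{"claw":1,"linear":[-4.17,3.22,0],"twist":[0,0,0]},{"claw":1,"linear":[-4.17,3.22,0],"twist":[0,0,0]},{"claw":1,"linear":[-4.17,3.22,0],"twist":[0,0,0]},{"claw":1,"linear":[-4.17,3.22,0],"twist":[0,0,0]},{"claw":1,"linear":[-4.17,3.22,0],"twist":[0,0,0]},{"claw":1,"linear":[-4.17,3.22,0],"twist":[0,0,0]},{"claw":1,"linear":[-4.17,3.22,0],"twist":[0,0,0]},{"claw":1,"linear":[0,0,0],"twist":[0,0,0]},{"claw":1,"linear":[0,0,0],"twist":[0,0,0]}]'
python3 - <<'E'
from h import *
s=ctrl.read_state();print(s["clock"],s["position"],s["eef_rot"],s["joint_pos"])
p=viewer.get_image("wrist");print(p["fx"],p["tool_from_camera"])
cv2.imwrite('pics/w1.png',p["frame"][:,:,::-1])
for l in("fork_stem","fork_tip","fork_handle","sleeve"): print(l,[(d["pixel"],d["score"]) for d in viewer.mark_of(l,p)][:2])
E
```

```text
clock: 2.33
position: [0.1529, 0.6317, 0.2313]
eef_rot: [[-0.206, 0.978, -0.0], [0.978, 0.206, 0.0], [0.0, -0.0, -1.0]]
force: [0.7, 0.4, -0.6]
opening: 0.0858
clock: 3.82
position: [0.5555, 0.2929, 0.2311]
eef_rot: [[-0.212, 0.977, -0.001], [0.977, 0.212, 0.001], [0.001, -0.001, -1.0]]
force: [-0.1, 1.0, 0.5]
opening: 0.0852
3.825 [0.5555 0.2929 0.2311] [[-0.2117  0.9773 -0.0011]
 [ 0.9773  0.2117  0.0009]
 [ 0.0011 -0.0008 -1.    ]] [-0.6969  0.5938  0.3036  1.4991 -0.1924  1.0786 -0.1376]
401.9554455203515 [[ 0.0009 -0.9656 -0.2601  0.0653]
 [ 1.      0.0007  0.0009 -0.0006]
 [-0.0007 -0.2601  0.9656 -0.142 ]
 [ 0.      0.      0.      1.    ]]
fork_stem [([119.7, 35.8], 0.97), ([95.2, 309.1], 0.97)]
fork_tip [([324.2, 273.0], 0.83), ([50.7, 305.6], 0.7)]
fork_handle [([181.0, 86.4], 0.92), ([178.6, 312.0], 0.85)]
sleeve [([322.9, 132.3], 0.62)]
```

View pics/w1.png

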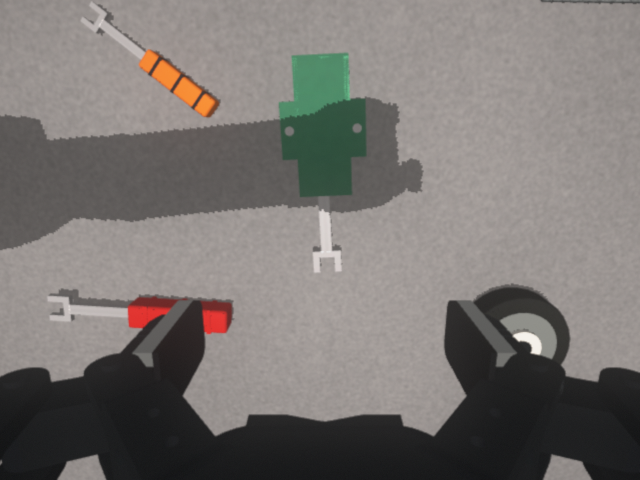

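```bash
python3 - <<'E'
from h import *
s=ctrl.read_state();p=viewer.get_image("wrist")
f=p["frame"].astype(int)
# bright low-sat pixels = steel
hsv=cv2.cvtColor(p["frame"],cv2.COLOR_RGB2HSV)
for r in range(190,280,6):
    row=hsv[r,295:360]; print(r,''.join('#' if (v>205 and ss<40) else '.' for h,ss,v in row), )
for px in [(325,197),(326,250),(328,272),(315,272),(341,271)]: print(px,ray(p,px,.015,s))
for px in [(292,56),(348,54),(300,196),(352,194)]: print('sl',px,ray(p,px,.038,s),dep(p,(px[0]+(3 if px[0]<320 else -3),px[1]+(3 if px[1]<100 else -3)),s))
# stem axis by fit of steel pixels rows 212-244
m=(hsv[...,2]>205)&(hsv[...,1]<40)
pts=[]
for r in range(212,246):
    c=np.where(m[r,305:345])[0]
    if len(c)>4: pts.append(ray(p,(305+c.mean(),r),.015,s)[:2])
pts=np.array(pts);v=cv2.fitLine(pts.astype(np.float32),cv2.DIST_L2,0,.01,.01).ravel();print(v,np.degrees(np.arctan2(v[1],v[0])),len(pts))
E
```

```text
190 .................................................................
196 .................................................................
202 .................................................................
208 .................................................................
214 .........................#########...............................
220 .........................##########..............................
226 ..........................#########..............................
232 ..........................#########..............................
238 ..........................##########.............................
244 ...........................#########.............................
250 ...........................#########.............................
256 ...................##########################....................
262 ...................#####.................####....................
268 ...................#####.................#####...................
274 .................................................................
(325, 197) [0.5534 0.3023 0.015 ]
(326, 250) [0.565  0.2541 0.015 ]
(328, 272) [0.5716 0.2333 0.015 ]
(315, 272) [0.5596 0.2307 0.015 ]
(341, 271) [0.5833 0.2369 0.015 ]
sl (292, 56) [0.5043 0.407  0.038 ] [0.507  0.4054 0.0381]
sl (348, 54) [0.546  0.4176 0.038 ] [0.5443 0.4152 0.0374]
sl (300, 196) [0.5319 0.3021 0.038 ] [0.5339 0.3051 0.0378]
sl (352, 194) [0.5742 0.3131 0.038 ] [0.5713 0.3149 0.0365]
[ 0.2874 -0.9578  0.5596  0.2738] -73.2997 34
```

```bash
python3 -m pendant '[{"claw":1,"linear":[0,0,0],"twist":[0,0,-0.066]},{"claw":0.2,"linear":[-1.85,-0.12,4],"twist":[0,0,0]},{"claw":0.2,"linear":[0,0,5],"twist":[0,0,0]},{"claw":0.2,"linear":[0,0,5],"twist":[0,0,0]},{"claw":0.2,"linear":[0,0,3],"twist":[0,0,0]},{"claw":0.2,"linear":[0,0,0],"twist":[0,0,0]},{"claw":0.2,"linear":[0,0,0],"twist":[0,0,0]}]'
python3 - <<'E'
from h import *
s=ctrl.read_state();print(s["clock"],s["position"],s["eef_rot"],s["opening"])
p=viewer.get_image("wrist")
cv2.imwrite('pics/w2.png',p["frame"][:,:,::-1])
for l in("fork_stem","fork_tip","fork_handle","sleeve"): print(l,[(d["pixel"],d["score"],ray(p,d["pixel"],.012,s)) for d in viewer.mark_of(l,p)][:2])
E
```

```text
clock: 5.0
position: [0.561, 0.2748, 0.0628]
eef_rot: [[-0.276, 0.961, 0.003], [0.961, 0.276, 0.001], [0.0, 0.003, -1.0]]
force: [0.2, -0.2, -0.2]
opening: 0.0513
5.0 [0.561  0.2748 0.0628] [[-0.2759  0.9612  0.0025]
 [ 0.9612  0.2758  0.0011]
 [ 0.0003  0.0027 -1.    ]] 0.05126782549647648
fork_stem [([324.5, 263.0], 0.83, array([0.5605, 0.276 , 0.012 ]))]
fork_tip [([318.9, 343.6], 0.94, array([0.5701, 0.2317, 0.012 ]))]
fork_handle [([323.5, 259.5], 0.4, array([0.5595, 0.2776, 0.012 ]))]
sleeve [([330.2, 88.0], 0.59, array([0.54  , 0.3564, 0.012 ]))]
```

View pics/w2.png

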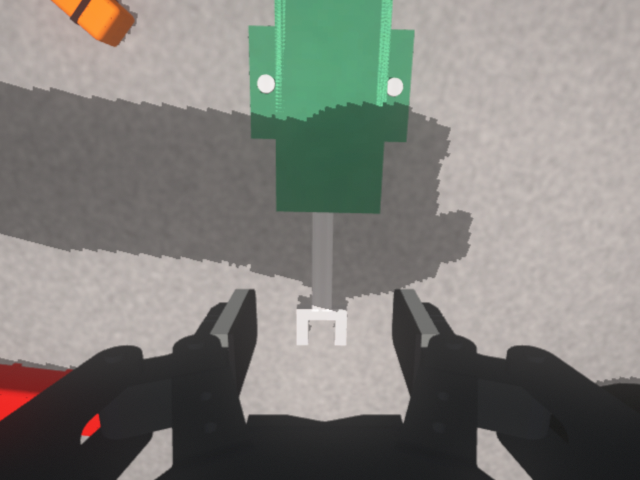

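```bash
python3 -m pendant '[{"claw":0.2,"linear":[0,0,3],"twist":[0,0,0]},{"claw":0.2,"linear":[0,0,2],"twist":[0,0,0]},{"claw":0.2,"linear":[0,0,0.9],"twist":[0,0,0]},{"claw":-1,"linear":[0,0,0],"twist":[0,0,0]},{"claw":-1,"linear":[0,0,0],"twist":[0,0,0]},{"claw":-1,"linear":[0,0,0],"twist":[0,0,0]},{"claw":-1,"linear":[0,0,0],"twist":[0,0,0]},{"claw":-1,"linear":[0,0,0],"twist":[0,0,0]}]' 60
python3 -m pendant '[{"claw":-1,"linear":[-1,0,0],"twist":[0,0,0]},{"claw":-1,"linear":[-2,-0.04,0],"twist":[0,0,0]},{"claw":-1,"linear":[-2,-0.04,0],"twist":[0,0,0]},{"claw":-1,"linear":[-2,-0.04,0],"twist":[0,0,0]},{"claw":-1,"linear":[-2,-0.04,0],"twist":[0,0,0]},{"claw":-1,"linear":[-2,-0.04,0],"twist":[0,0,0]},{"claw":-1,"linear":[-2,-0.04,0],"twist":[0,0,0]},{"claw":-1,"linear":[0,0,0],"twist":[0,0,0]},{"claw":-1,"linear":[0,0,0],"twist":[0,0,0]}]'
python3 - <<'E'
from h import *
s=ctrl.read_state();print(s["clock"],s["position"],s["eef_rot"],s["opening"],s["force"])
p=viewer.get_image("wrist")
cv2.imwrite('pics/w3.png',p["frame"][:,:,::-1])
E
```

```text
clock: 6.25
position: [0.5607, 0.2743, 0.003]
eef_rot: [[-0.275, 0.961, 0.002], [0.961, 0.275, 0.001], [0.0, 0.002, -1.0]]
force: [1.1, -0.8, 2.8]
opening: 0.0082
clock: 7.38
position: [0.5948, 0.1426, 0.0027]
eef_rot: [[-0.272, 0.962, 0.002], [0.962, 0.272, -0.006], [-0.006, 0.0, -1.0]]
force: [0.2, -3.7, 6.0]
opening: 0.0079
7.375 [0.5948 0.1426 0.0027] [[-0.2721  0.9623  0.0017]
 [ 0.9623  0.2721 -0.0058]
 [-0.0061  0.0001 -1.    ]] 0.007885010861309782 [ 0.2039 -3.7166  5.9876]
```

View pics/w3.png

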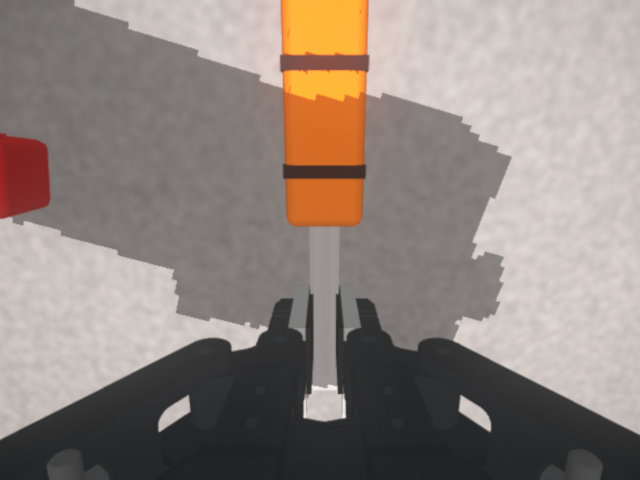

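```bash
python3 -m pendant '[{"claw":-0.2,"linear":[0,0,0],"twist":[0,0,0]},{"claw":0.2,"linear":[0,0,0],"twist":[0,0,0]},{"claw":0.2,"linear":[0,0,0],"twist":[0,0,0]},{"claw":0.2,"linear":[0,0,-2],"twist":[0,0,0]},{"claw":0.2,"linear":[0,0,-5],"twist":[0,0,0]},{"claw":0.2,"linear":[3,0,-6],"twist":[0,0,0]},{"claw":0.2,"linear":[2,0,-5],"twist":[0,0,0]},{"claw":0.2,"linear":[0,0,0],"twist":[0,0,0]},{"claw":0.2,"linear":[0,0,0],"twist":[0,0,0]}]'
python3 - <<'E'
from h import *
s=ctrl.read_state();print(s["clock"],s["position"],s["eef_rot"],s["opening"],s["force"])
p=viewer.get_image("wrist")
cv2.imwrite('pics/w4.png',p["frame"][:,:,::-1])
for l in("fork_stem","fork_tip","fork_handle","sleeve"): print(l,[(d["pixel"],d["score"],ray(p,d["pixel"],.012,s)) for d in viewer.mark_of(l,p)][:2])
hsv=cv2.cvtColor(p["frame"],cv2.COLOR_RGB2HSV)
m=((hsv[...,0]>6)&(hsv[...,0]<25)&(hsv[...,1]>150)&(hsv[...,2]>80)).astype(np.uint8)
m[:, :200]=0
c=max(cv2.findContours(m,cv2.RETR_EXTERNAL,cv2.CHAIN_APPROX_NONE)[0],key=cv2.contourArea)
w=np.array([ray(p,q[0],.024,s)[:2] for q in c],np.float32);r=cv2.minAreaRect(w*1000);print(r)
b=cv2.boxPoints(r);print(b)
E
```

```text
clock: 8.55
position: [0.5798, 0.1941, 0.1788]
eef_rot: [[-0.276, 0.961, 0.0], [0.961, 0.276, -0.0], [-0.0, 0.0, -1.0]]
force: [-0.5, -0.6, 0.1]
opening: 0.0514
8.55 [0.5798 0.1941 0.1788] [[-0.2755  0.9613  0.0003]
 [ 0.9613  0.2755 -0.0004]
 [-0.0004  0.0001 -1.    ]] 0.0514205665041151 [-0.5092 -0.5578  0.125 ]
fork_stem [([324.7, 277.8], 0.72, array([0.5938, 0.146 , 0.012 ])), ([37.7, 200.3], 0.57, array([0.3624, 0.146 , 0.012 ]))]
fork_tip [([325.1, 329.0], 0.62, array([0.6068, 0.1019, 0.012 ])), ([552.1, 270.1], 0.4, array([0.7695, 0.2034, 0.012 ]))]
fork_handle [([140.3, 209.5], 0.86, array([0.4399, 0.1607, 0.012 ])), ([327.8, 175.6], 0.84, array([0.5731, 0.2263, 0.012 ]))]
sleeve []
((567.2018432617188, 237.82763671875), (22.649169921875, 26.390729904174805), 16.04478645324707)
[[552.6714 247.379 ]
 [559.9655 222.0163]
 [581.7323 228.2763]
 [574.4382 253.639 ]]
```

View pics/w4.png

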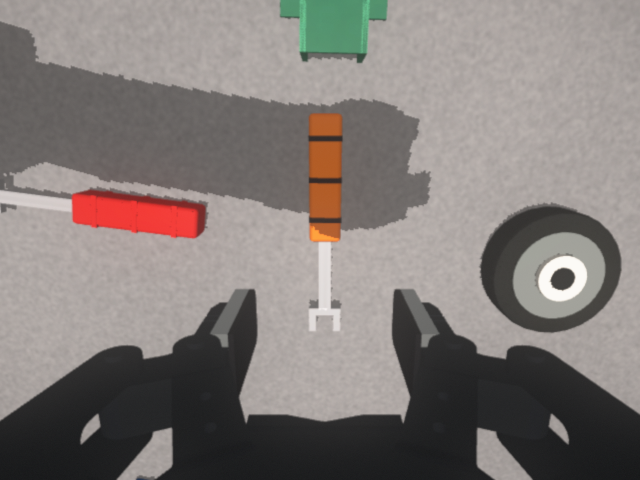

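```bash
python3 -m pendant '[{"claw":0.2,"linear":[0,0,0],"twist":[0,0,0.11]},{"claw":0.2,"linear":[0,0,0],"twist":[0,0,0.11]},{"claw":0.2,"linear":[-4.64,-0.76,-0.88],"twist":[0,0,0]},{"claw":0.2,"linear":[-4.64,-0.76,-0.88],"twist":[0,0,0]},{"claw":0.2,"linear":[-4.64,-0.76,-0.88],"twist":[0,0,0]},{"claw":0.2,"linear":[-4.64,-0.76,-0.88],"twist":[0,0,0]},{"claw":0.2,"linear":[-4.64,-0.76,-0.88],"twist":[0,0,0]},{"claw":0.2,"linear":[-4.64,-0.76,-0.88],"twist":[0,0,0]},{"claw":0.2,"linear":[-4.64,-0.76,-0.88],"twist":[0,0,0]},{"claw":0.2,"linear":[-4.64,-0.76,-0.88],"twist":[0,0,0]},{"claw":0.2,"linear":[0,0,0],"twist":[0,0,0]},{"claw":0.2,"linear":[0,0,0],"twist":[0,0,0]}]'
python3 - <<'E'
from h import *
s=ctrl.read_state();print(s["clock"],s["position"],s["eef_rot"],s["opening"],s["joint_pos"])
p=viewer.get_image("wrist")
np.save('w5.npy',dict(p=p,s=s),allow_pickle=True)
cv2.imwrite('pics/w5.png',p["frame"][:,:,::-1])
Z=dict(jig=0,axle_groove=.055,shoe_entry=.052,bar_mid=.079,clip_center=.055,clip_back=.055)
for l in Z: print(l,[(d["pixel"],d["score"],ray(p,d["pixel"],Z[l],s)) for d in viewer.mark_of(l,p)][:2])
E
```

```text
clock: 10.3
position: [0.5412, -0.179, 0.2478]
eef_rot: [[-0.059, 0.998, -0.001], [0.998, 0.059, 0.001], [0.001, -0.001, -1.0]]
force: [0.3, 1.5, -0.4]
opening: 0.051
10.3 [ 0.5412 -0.179   0.2478] [[-0.0588  0.9983 -0.0013]
 [ 0.9983  0.0588  0.0014]
 [ 0.0015 -0.0012 -1.    ]] 0.05099528643183514 [ 0.0594  0.4902  0.3454  1.6448 -0.1868  1.0409  0.5211]
jig [([325.1, 210.4], 0.58, array([ 0.5422, -0.1884,  0.    ]))]
axle_groove [([325.8, 224.4], 0.7, array([ 0.5428, -0.19  ,  0.055 ])), ([323.0, 181.2], 0.37, array([ 0.5383, -0.1534,  0.055 ]))]
shoe_entry [([322.0, 132.7], 0.85, array([ 0.5352, -0.1146,  0.052 ]))]
bar_mid [([321.4, 138.9], 0.79, array([ 0.5351, -0.1191,  0.079 ]))]
clip_center [([324.4, 181.0], 0.92, array([ 0.5394, -0.1532,  0.055 ]))]
clip_back [([321.1, 157.0], 0.85, array([ 0.5356, -0.1338,  0.055 ]))]
```

View pics/w5.png

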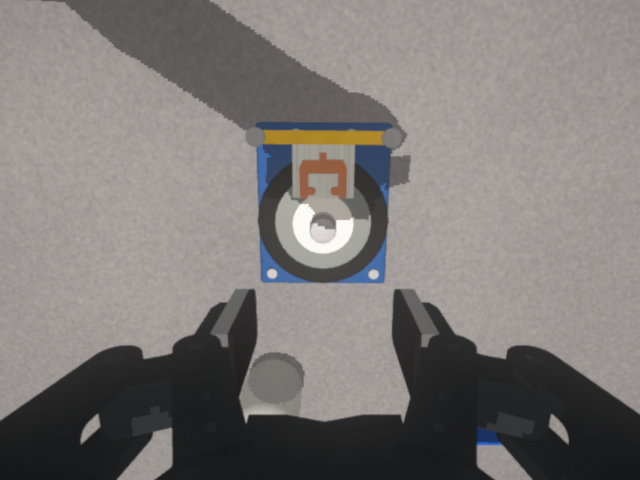

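```bash
python3 - <<'E'
from h import *
d=np.load('w5.npy',allow_pickle=True).item();p,s=d['p'],d['s']
f=p["frame"];hsv=cv2.cvtColor(f,cv2.COLOR_RGB2HSV)
cv2.imwrite('pics/w5z.png',cv2.resize(f[115:290,240:410],None,fx=4.4,fy=3.4,interpolation=cv2.INTER_NEAREST)[:,:,::-1])
# bar
H=hsv[...,0].astype(int);S=hsv[...,1].astype(int);V=hsv[...,2].astype(int)
def rect(m,z,roi):
    mm=np.zeros_like(m,np.uint8);a,b,c,e=roi;mm[a:b,c:e]=m[a:b,c:e]
    c=max(cv2.findContours(mm,cv2.RETR_EXTERNAL,cv2.CHAIN_APPROX_NONE)[0],key=cv2.contourArea)
    w=np.array([ray(p,q[0],z,s)[:2] for q in c],np.float32)*1000
    return cv2.minAreaRect(w),w
print('bar',rect((H>17)&(H<32)&(S>150),.084,(110,160,240,410))[0])
r,w=rect((H<16)&(S>110)&(V>60),.058,(145,205,290,360));print('clip',r)
print(f[185,343],f[157,323],hsv[185,343])
blue=((H>100)&(H<130)&(S>110))
# base: points at edges
L=[];R=[]
for row in list(range(150,160,3))+list(range(262,280,3)):
    c=np.where(blue[row,240:410])[0]+240
    if len(c): L.append((c.min(),row));R.append((c.max(),row))
for l,rr in zip(L,R):
    a,b=ray(p,l,.014,s),ray(p,rr,.014,s);print(l,rr,a[:2],b[:2],(a+b)[:2]/2,np.linalg.norm(a-b))
# hub white circle
m=((V>225)&(S<30)).astype(np.uint8)
# wheel dark outer
m=(V<75)&(S<80)
mm=np.zeros(m.shape,np.uint8);mm[160:290,250:395]=m[160:290,250:395]
c=max(cv2.findContours(mm,cv2.RETR_EXTERNAL,cv2.CHAIN_APPROX_NONE)[0],key=cv2.contourArea)
w=np.array([ray(p,q[0],.046,s)[:2] for q in c],np.float32)*1000
print('wheel',cv2.fitEllipse(w[w[:,1]<-190]), cv2.minEnclosingCircle(w))
E
```

```text
bar ((536.2611083984375, -117.9860610961914), (87.33401489257812, 9.292547225952148), 3.423880100250244)
clip ((537.5496826171875, -148.29747009277344), (37.33818435668945, 35.78718566894531), 3.428518772125244)
[145  93  67] [147  91  64] [ 10 137 145]
(np.int64(257), 150) (np.int64(389), 150) [ 0.4766 -0.1335] [ 0.5969 -0.1263] [ 0.5367 -0.1299] 0.12057951273660378
(np.int64(257), 153) (np.int64(388), 153) [ 0.4766 -0.1362] [ 0.5963 -0.129 ] [ 0.5364 -0.1326] 0.11989217572476407
(np.int64(257), 156) (np.int64(388), 156) [ 0.4766 -0.1389] [ 0.5965 -0.1317] [ 0.5366 -0.1353] 0.12011903043945073
(np.int64(258), 159) (np.int64(388), 159) [ 0.4776 -0.1415] [ 0.5968 -0.1344] [ 0.5372 -0.138 ] 0.11942792258639034
(np.int64(261), 262) (np.int64(384), 262) [ 0.4823 -0.2409] [ 0.6029 -0.2336] [ 0.5426 -0.2372] 0.12086402551443662
(np.int64(261), 265) (np.int64(384), 265) [ 0.4823 -0.244 ] [ 0.6032 -0.2367] [ 0.5428 -0.2403] 0.12110960217228493
(np.int64(261), 268) (np.int64(383), 268) [ 0.4824 -0.2471] [ 0.6025 -0.2399] [ 0.5425 -0.2435] 0.12036970040001561
(np.int64(262), 271) (np.int64(383), 271) [ 0.4834 -0.2501] [ 0.6028 -0.243 ] [ 0.5431 -0.2466] 0.11962646458760914
(np.int64(262), 274) (np.int64(383), 274) [ 0.4835 -0.2533] [ 0.6031 -0.2461] [ 0.5433 -0.2497] 0.11987101740105605
(np.int64(262), 277) (np.int64(383), 277) [ 0.4836 -0.2564] [ 0.6035 -0.2493] [ 0.5435 -0.2529] 0.12011657214524497
wheel ((540.0355834960938, -199.744140625), (83.33113861083984, 100.23241424560547), 90.02175903320312) ((539.926513671875, -188.8705596923828), 56.7386589050293)
```

View pics/w5z.png

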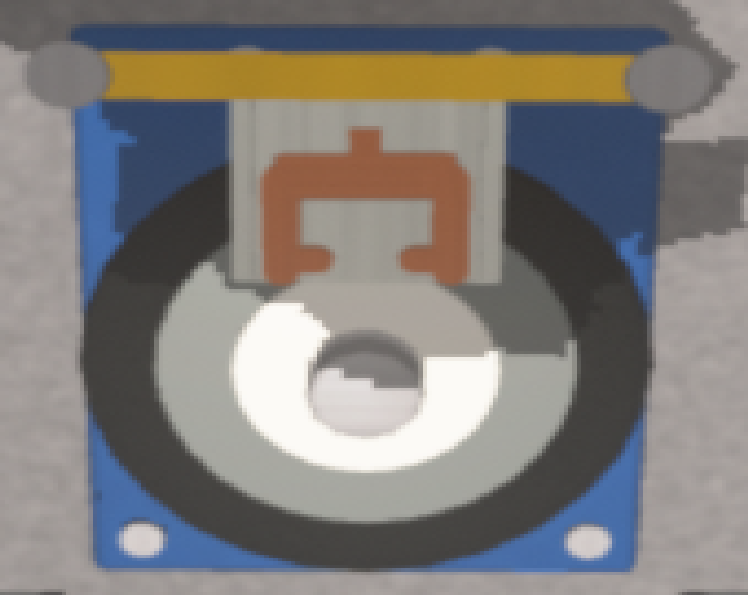

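```bash
python3 -m pendant '[{"claw":0.2,"linear":[4.88,0.73,1.5],"twist":[0,0,0]},{"claw":0.2,"linear":[4.88,0.73,1.5],"twist":[0,0,0]},{"claw":0.2,"linear":[4.88,0.73,1.5],"twist":[0,0,0]},{"claw":0.2,"linear":[4.88,0.73,1.5],"twist":[0,0,0]},{"claw":0.2,"linear":[4.88,0.73,1.5],"twist":[0,0,0]},{"claw":0.2,"linear":[4.88,0.73,1.5],"twist":[0,0,0]},{"claw":0.2,"linear":[4.88,0.73,1.5],"twist":[0,0,0]},{"claw":0.2,"linear":[4.88,0.73,1.5],"twist":[0,0,0]},{"claw":0.2,"linear":[0,0,0],"twist":[0,0,-0.11]},{"claw":0.2,"linear":[0,0,0],"twist":[0,0,-0.11]},{"claw":0.2,"linear":[0,0,0],"twist":[0,0,0]},{"claw":0.2,"linear":[0,0,0],"twist":[0,0,0]}]' 80
python3 - <<'E'
from h import *
s=ctrl.read_state();print(s["clock"],s["position"],s["eef_rot"],s["opening"],s["joint_pos"])
p=viewer.get_image("wrist")
cv2.imwrite('pics/w6.png',p["frame"][:,:,::-1])
R=s["eef_rot"]
for l in ("fork_handle","fork_stem"): print(l,[(d["pixel"],d["score"],(R.T@(ray(p,d["pixel"],.012,s)-s["position"]))*1000) for d in viewer.mark_of(l,p)][:2])
E
```

```text
clock: 12.15
position: [0.5767, 0.2136, 0.1286]
eef_rot: [[-0.274, 0.962, 0.0], [0.962, 0.274, -0.0], [-0.0, -0.0, -1.0]]
force: [-0.4, 0.6, 0.0]
opening: 0.0511
12.15 [0.5767 0.2136 0.1286] [[-0.2739  0.9618  0.    ]
 [ 0.9618  0.2739 -0.    ]
 [-0.     -0.     -1.    ]] 0.05113843521162601 [-0.5311  0.6794  0.2348  1.6529 -0.1989  0.8328  0.0651]
fork_handle [([325.4, 219.6], 0.93, array([  9.3906,   0.4246, 116.6338])), ([107.2, 255.3], 0.61, array([ -15.2735, -146.3906,  116.6351]))]
fork_stem [([319.7, 329.2], 0.92, array([-69.9899,  -3.4787, 116.6356]))]
```

View pics/w6.png

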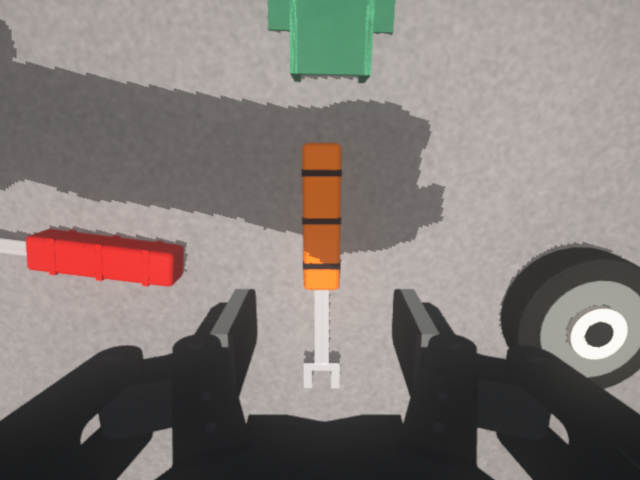

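```bash
python3 -m pendant '[{"claw":0.2,"linear":[0,0,5],"twist":[0,0,0]},{"claw":0.2,"linear":[0,0,5],"twist":[0,0,0]},{"claw":0.2,"linear":[0,0,2.4],"twist":[0,0,0]},{"claw":0.2,"linear":[0,0,0],"twist":[0,0,0]},{"claw":-1,"linear":[0,0,0],"twist":[0,0,0]},{"claw":-1,"linear":[0,0,0],"twist":[0,0,0]},{"claw":-1,"linear":[0,0,0],"twist":[0,0,0]},{"claw":-1,"linear":[0,0,0],"twist":[0,0,0]}]' 80
python3 - <<'E'
from h import *
s=ctrl.read_state();print(s["clock"],s["position"],s["eef_rot"],s["opening"])
E
```

```text
clock: 13.3
position: [0.5781, 0.214, 0.0066]
eef_rot: [[-0.275, 0.961, 0.003], [0.961, 0.275, 0.001], [0.0, 0.004, -1.0]]
force: [-0.6, -0.6, 5.6]
opening: 0.022
13.3 [0.5781 0.214  0.0066] [[-0.2754  0.9613  0.0034]
 [ 0.9613  0.2754  0.0013]
 [ 0.0003  0.0036 -1.    ]] 0.022042702355995713
```

```bash
python3 -m pendant '[{"claw":-1,"linear":[0,0,-2],"twist":[0,0,0]},{"claw":-1,"linear":[0,0,-4],"twist":[0,0,0]},{"claw":-1,"linear":[0,0,-4],"twist":[0,0,0]},{"claw":-1,"linear":[0,0,0],"twist":[0,0,0.112]},{"claw":-1,"linear":[0,0,0],"twist":[0,0,0.112]},{"claw":-1,"linear":[-3.68,-1.21,0],"twist":[0,0,0]},{"claw":-1,"linear":[-3.68,-1.21,0],"twist":[0,0,0]},{"claw":-1,"linear":[-3.68,-1.21,0],"twist":[0,0,0]},{"claw":-1,"linear":[-3.68,-1.21,0],"twist":[0,0,0]},{"claw":-1,"linear":[-3.68,-1.21,0],"twist":[0,0,0]},{"claw":-1,"linear":[0,0,0],"twist":[0,0,0]},{"claw":-1,"linear":[0,0,0],"twist":[0,0,0]}]'
python3 - <<'E'
from h import *
s=ctrl.read_state();print(s["clock"],s["position"],s["eef_rot"],s["opening"],s["force"])
for n in("scene","top","wrist"):
    p=viewer.get_image(n);cv2.imwrite(f'pics/{n}7.png',p["frame"][:,:,::-1])
    if n=="wrist":continue
    f=p["frame"]
    z=f[130:260,220:400] if n=="scene" else f[210:310,270:480]
    cv2.imwrite(f'pics/{n}7z.png',cv2.resize(z,None,fx=3.8,fy=3.8,interpolation=cv2.INTER_CUBIC)[:,:,::-1])
    R=s["eef_rot"]
    for l in("fork_tip","fork_stem"): print(n,l,[(d["pixel"],d["score"],(R.T@(ray(p,d["pixel"],s["position"][2]+.0054,s)-s["position"]))*1000) for d in viewer.mark_of(l,p)][:3])
E
```

```text
clock: 14.8
position: [0.5267, 0.0272, 0.1054]
eef_rot: [[-0.055, 0.998, 0.001], [0.998, 0.055, 0.001], [0.001, 0.001, -1.0]]
force: [0.5, 0.5, -2.1]
opening: 0.022
14.8 [0.5267 0.0272 0.1054] [[-0.0552  0.9985  0.0011]
 [ 0.9985  0.0552  0.0011]
 [ 0.001   0.0011 -1.    ]] 0.021984604908979997 [ 0.5237  0.4602 -2.1171]
scene fork_tip [([465.8, 285.1], 0.96, array([433.8538,  45.4062,  -4.9194])), ([394.0, 198.3], 0.8, array([ 162.6205, -118.4358,   -5.37  ])), ([470.5, 248.5], 0.77, array([401.1519, -64.1639,  -5.0733]))]
scene fork_stem [([388.8, 207.2], 0.82, array([167.3458, -80.4326,  -5.3232])), ([465.7, 247.8], 0.81, array([390.6248, -59.8051,  -5.0789])), ([298.1, 191.7], 0.75, array([-69.1719,   4.1533,  -5.464 ]))]
top fork_tip [([283.6, 355.8], 0.93, array([ 111.9142, -189.5988,   -5.4991])), ([383.0, 261.9], 0.68, array([-110.4391,    1.4412,   -5.5079])), ([168.2, 349.2], 0.65, array([ 357.6712, -164.7112,   -5.2278]))]
top fork_stem [([278.0, 333.9], 0.79, array([ 122.0474, -142.6638,   -5.437 ])), ([170.4, 333.9], 0.67, array([ 352.0566, -132.4895,   -5.1977])), ([135.1, 283.9], 0.62, array([424.7756, -22.4955,  -5.0037]))]
```

View pics/scene7z.png

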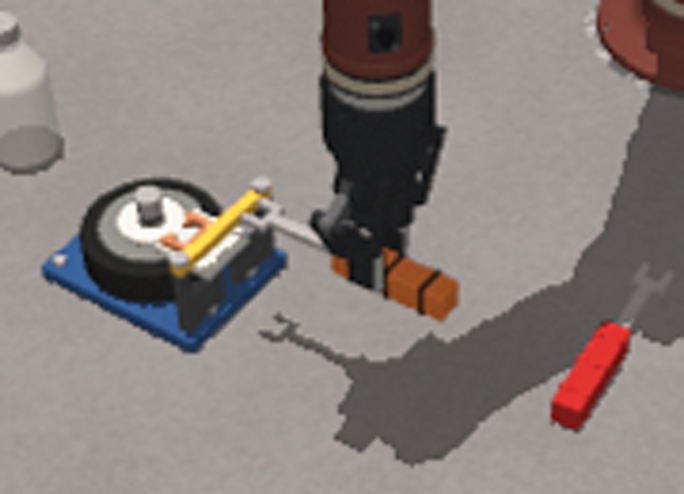

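View pics/top7z.png

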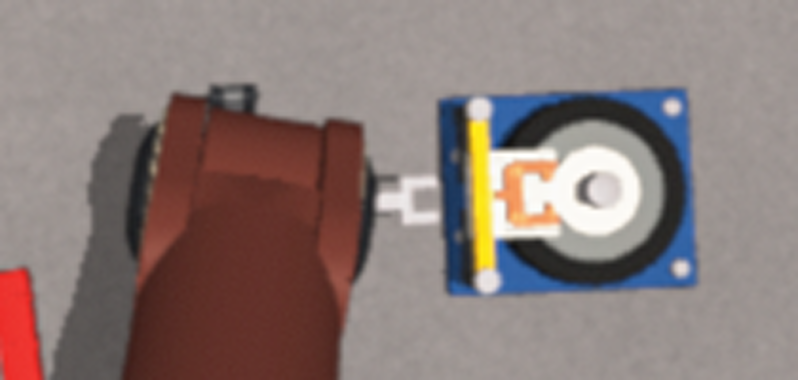

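View pics/wrist7.png

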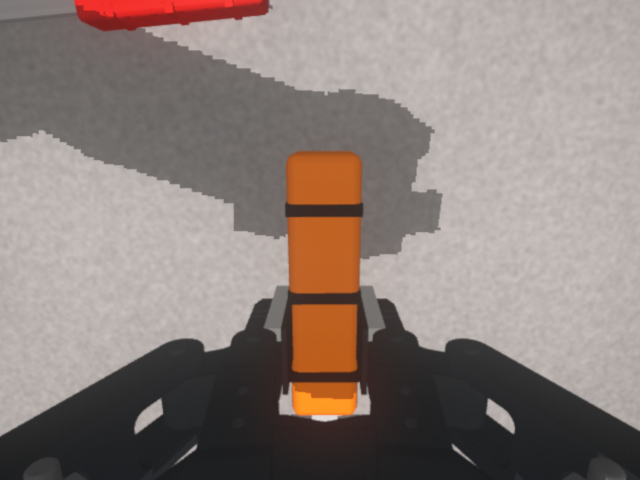

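```bash
python3 - <<'E'
from h import *
s=ctrl.read_state();R=s["eef_rot"];P=s["position"]
p=viewer.get_image("top");d=p["depth"]
m=p["frame"]
m=((d>.95)&(d<1.04)).astype(np.uint8);m[:, :366]=0;m[:,389:]=0;m[:255]=0;m[275:]=0
ys,xs=np.nonzero(m)
pts=np.array([dep(p,(x,y)) for x,y in zip(xs,ys)]);T=(pts-P)@R*1000
for x0 in range(-120,-70,6):
    q=T[(T[:,0]>x0)&(T[:,0]<=x0+6)]
    if len(q):print(x0,len(q),q.mean(0),q[:,1].min(),q[:,1].max())
for px,z in [((429,258),.078),((397,262),.084),((410,262),.055)]: print(ray(p,px,z))
p=viewer.get_image("wrist")
for r in range(165,280,15):
    q=np.array([dep(p,(c,r),s) for c in range(300,350,3)]);q=(q-P)@R*1000;print(r,q.mean(0),q[:,2].std())
for r in (165,190,230,250,270):
    row=p["frame"][r].astype(int);o=np.where((row[:,0]>row[:,2]+80))[0];o=o[(o>270)&(o<380)];print(r,o.min(),o.max(),[((ray(p,(c,r),P[2]+.0174,s)-P)@R*1000)[:2] for c in(o.min(),o.max())])
E
```

```text
-114 17 [-111.021    -1.3157   -8.9416] -11.71104628482396 12.157705698876175
-108 16 [-104.6781    0.5426   -9.188 ] -11.443271472469725 12.532542029434985
-102 28 [-98.637    0.0457  -9.2571] -11.11084909567467 12.718187053129
-96 21 [-93.6434   0.7843  -8.3551] -10.855820822909081 12.827697548859781
-90 14 [-86.4245   0.1242  -9.72  ] -4.106864146888846 4.666241307821245
-84 5 [-82.426    0.4587  -9.5201] -3.811172246987577 4.780299074374693
[ 0.5444 -0.1898  0.078 ]
[ 0.5346 -0.1175  0.084 ]
[ 0.5352 -0.1517  0.055 ]
165 [ 55.263   -0.4797 -16.7697] 0.5014793011406424
180 [ 50.6848  -0.475  -16.8551] 0.4349063332856368
195 [ 45.9957  -0.4738 -16.7598] 0.5210990898223442
210 [ 41.2733  -0.4809 -17.0094] 0.48732554230056263
225 [ 36.3338  -0.4628 -16.6436] 0.6107118509476122
240 [ 31.4104  -0.4706 -16.8068] 0.5504432458774181
255 [ 26.3007  -0.4532 -16.6519] 0.46639271781600183
270 [ 21.1456  -0.4512 -16.6998] 0.4990144833370933
165 286 361 [array([ 55.3021, -12.0962]), array([55.3221, 10.8283])]
190 287 360 [array([ 47.6445, -11.9674]), array([47.6637, 10.7071])]
230 288 359 [array([ 34.8627, -11.9439]), array([34.8806, 10.6961])]
250 289 359 [array([ 28.2135, -11.77  ]), array([28.2307, 10.852 ])]
270 289 358 [array([ 21.3822, -11.919 ]), array([21.3988, 10.6846])]
```

```bash
python3 -m pendant '[{"claw":-1,"linear":[0,0.1,2.5],"twist":[0,0,0]},{"claw":-1,"linear":[0,0,2],"twist":[0,0,0]},{"claw":-1,"linear":[0,0,1],"twist":[0,0,0]},{"claw":-1,"linear":[0,0,0],"twist":[0,0,0]},{"claw":-1,"linear":[0,0,0],"twist":[0,0,0]},{"claw":-1,"linear":[0,0,0],"twist":[0,0,0]}]'
python3 - <<'E'
from h import *
s=ctrl.read_state();print(s["clock"],s["position"],s["eef_rot"],s["opening"],s["force"])
n=np.array([.9984,.056]);x=np.array([.056,-.9984]);d=s["position"][:2]-[.5402,-.1902];print(d@x,d@n)
p=viewer.get_image("scene");f=p["frame"]
cv2.imwrite('pics/s8z.png',cv2.resize(f[130:260,220:400],None,fx=4,fy=4,interpolation=cv2.INTER_CUBIC)[:,:,::-1])
p=viewer.get_image("top");f=p["frame"]
cv2.imwrite('pics/t8z.png',cv2.resize(f[220:300,350:470],None,fx=6.5,fy=6.5,interpolation=cv2.INTER_CUBIC)[:,:,::-1])
E
```

```text
clock: 16.0
position: [0.528, 0.0266, 0.0504]
eef_rot: [[-0.055, 0.998, 0.002], [0.998, 0.055, 0.0], [-0.0, 0.002, -1.0]]
force: [0.6, 0.6, -2.4]
opening: 0.0221
16.0 [0.528  0.0266 0.0504] [[-0.0551  0.9985  0.0016]
 [ 0.9985  0.0551  0.0001]
 [-0.      0.0016 -1.    ]] 0.02211253119550339 [ 0.5629  0.6048 -2.393 ]
-0.21713563250332857 -5.046265479815252e-05
```

View pics/s8z.png

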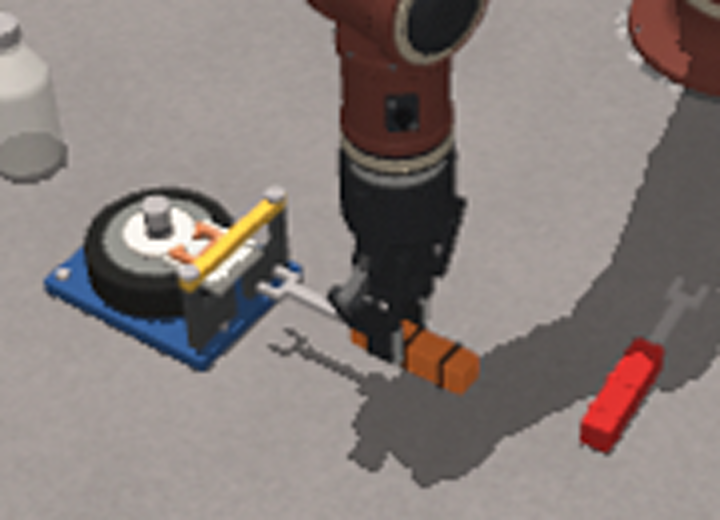

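View pics/t8z.png

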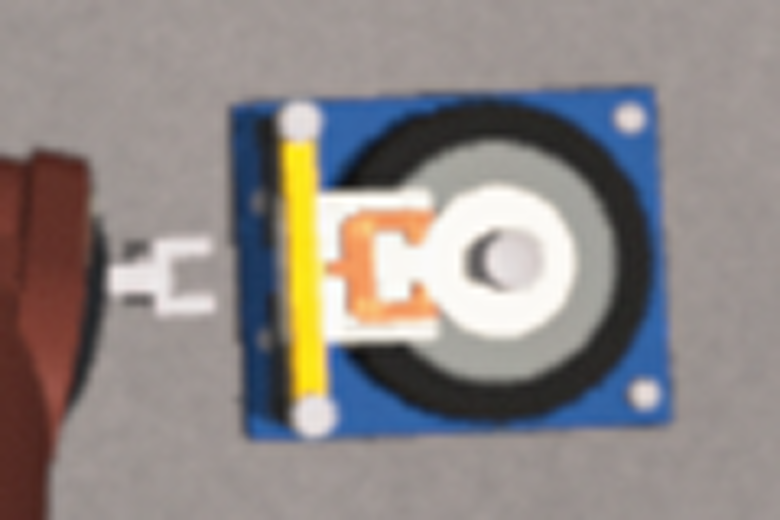

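```bash
python3 -m pendant '[{"claw":-1,"linear":[-1.2,0,0],"twist":[0,0,0]},{"claw":-1,"linear":[-1.2,0,0],"twist":[0,0,0]},{"claw":-1,"linear":[-1,0,0],"twist":[0,0,0]},{"claw":-1,"linear":[-0.8,0,0],"twist":[0,0,0]},{"claw":-1,"linear":[0,0,0],"twist":[0,0,0]},{"claw":-1,"linear":[0,0,0],"twist":[0,0,0]}]'
cat > st.py <<'E'
from h import *
import sys
s=ctrl.read_state();print(s["clock"],s["position"],s["opening"],s["force"])
n=np.array([.9984,.056]);x=np.array([.056,-.9984]);d=s["position"][:2]-[.5402,-.1902];print(d@x,d@n)
k=sys.argv[1]
p=viewer.get_image("scene");f=p["frame"]
a=cv2.resize(f[160:230,225:325],None,fx=4,fy=4,interpolation=cv2.INTER_CUBIC)
p=viewer.get_image("top");f=p["frame"]
b=cv2.resize(f[225:295,365:465],None,fx=4,fy=4,interpolation=cv2.INTER_CUBIC)
cv2.imwrite(f'pics/c{k}.png',np.hstack([a,b])[:,:,::-1])
E
python3 st.py 1
```

```text
clock: 16.85
position: [0.5297, -0.015, 0.0496]
eef_rot: [[-0.055, 0.998, -0.0], [0.998, 0.055, 0.0], [0.0, -0.0, -1.0]]
force: [-0.6, -0.2, -1.6]
opening: 0.022
16.85 [ 0.5297 -0.015   0.0496] 0.022046679507923734 [-0.6377 -0.2079 -1.6161]
-0.17554382923680698 -0.0006871981228749473
```

View pics/c1.png

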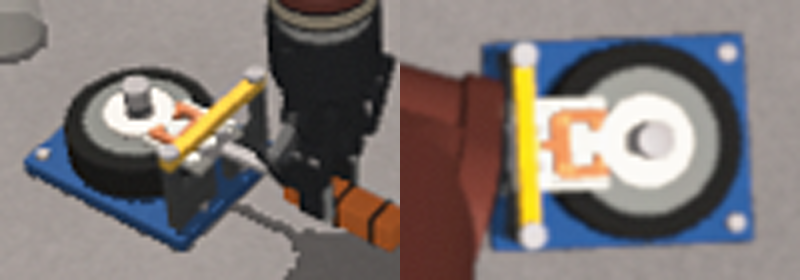

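```bash
python3 -m pendant '[{"claw":-1,"linear":[-0.4,0.05,0],"twist":[0,0,0]},{"claw":-1,"linear":[-0.4,0,0],"twist":[0,0,0]},{"claw":-1,"linear":[-0.4,0,0],"twist":[0,0,0]},{"claw":-1,"linear":[-0.4,0,0],"twist":[0,0,0]},{"claw":-1,"linear":[0,0,0],"twist":[0,0,0]}]'
python3 st.py 2
```

```text
clock: 17.58
position: [0.5311, -0.0321, 0.0496]
eef_rot: [[-0.054, 0.999, 0.0], [0.999, 0.054, -0.0], [-0.0, 0.0, -1.0]]
force: [0.3, 0.3, -1.0]
opening: 0.0222
17.575 [ 0.5311 -0.0321  0.0496] 0.022204464170235555 [ 0.309   0.3349 -0.9806]
-0.15840408580408571 -0.00023820890387301775
```

View pics/c2.png

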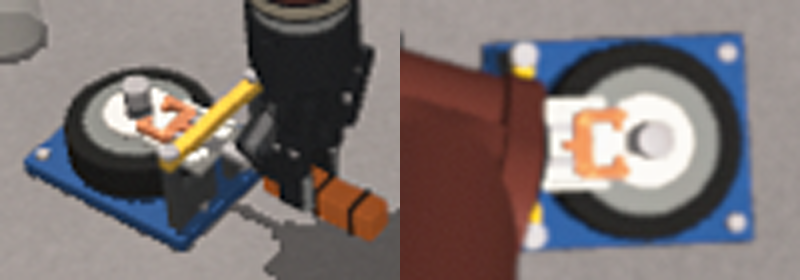

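```bash
python3 -m pendant '[{"claw":-1,"linear":[-0.4,0,-0.04],"twist":[0,0,0]},{"claw":-1,"linear":[-0.4,0,0],"twist":[0,0,0]},{"claw":-1,"linear":[-0.4,0,0],"twist":[0,0,0]},{"claw":-1,"linear":[-0.3,0,0],"twist":[0,0,0]},{"claw":-1,"linear":[-0.3,0,0],"twist":[0,0,0]},{"claw":-1,"linear":[0,0,0],"twist":[0,0,0]}]'
python3 st.py 3
```

```text
clock: 18.42
position: [0.5318, -0.0447, 0.05]
eef_rot: [[-0.059, 0.998, -0.002], [0.998, 0.059, 0.006], [0.006, -0.001, -1.0]]
force: [-0.8, 8.0, 0.8]
opening: 0.0219
18.425 [ 0.5318 -0.0447  0.05  ] 0.021945585050698525 [-0.8389  8.0166  0.7974]
-0.14569576087897432 -0.00020487017938554378
```

View pics/c3.png

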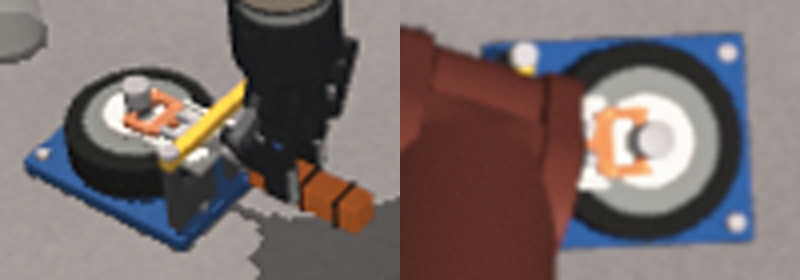

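```bash
python3 -m pendant '[{"claw":-1,"linear":[-0.3,0,0],"twist":[0,0,0]},{"claw":-1,"linear":[-0.3,0,0],"twist":[0,0,0]},{"claw":-1,"linear":[0,0,0],"twist":[0,0,0]}]'
python3 st.py 4
```

```text
clock: 18.9
position: [0.5323, -0.051, 0.0501]
eef_rot: [[-0.059, 0.998, -0.001], [0.998, 0.059, 0.005], [0.005, -0.001, -1.0]]
force: [0.0, 3.5, 1.2]
opening: 0.022
18.9 [ 0.5323 -0.051   0.0501] 0.021972851360377063 [0.0089 3.545  1.234 ]
-0.1393805940222677 -9.483806182973778e-05
```

View pics/c4.png

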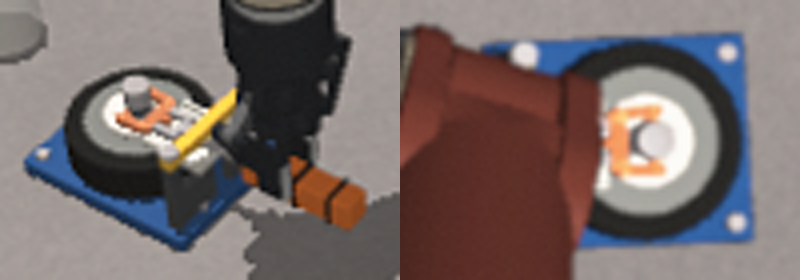

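```bash
python3 -m pendant '[{"claw":-1,"linear":[-0.3,0,0],"twist":[0,0,0]},{"claw":-1,"linear":[-0.3,0,0],"twist":[0,0,0]},{"claw":-1,"linear":[0,0,0],"twist":[0,0,0]}]'
python3 st.py 5
```

```text
clock: 19.38
position: [0.5324, -0.0567, 0.0499]
eef_rot: [[-0.058, 0.998, -0.002], [0.998, 0.058, 0.006], [0.006, -0.002, -1.0]]
force: [-1.0, 10.1, 2.3]
opening: 0.0222
19.375 [ 0.5324 -0.0567  0.0499] 0.022236948147194294 [-0.9778 10.1486  2.2515]
-0.1336926443377217 -0.0003355243710960739
```

View pics/c5.png

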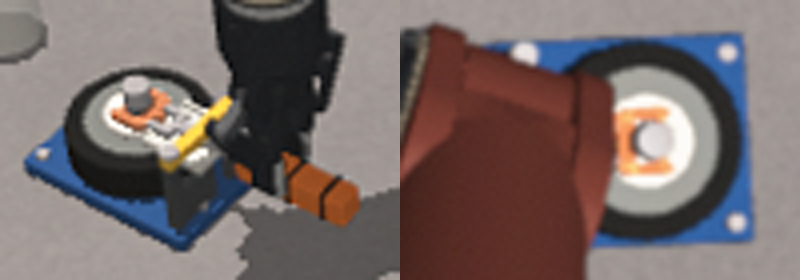

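```bash
python3 -m pendant '[{"claw":-1,"linear":[-0.3,0,0],"twist":[0,0,0]},{"claw":-1,"linear":[-0.2,0,0],"twist":[0,0,0]},{"claw":-1,"linear":[0,0,0],"twist":[0,0,0]}]'
python3 st.py 6
python3 -m pendant '[{"claw":-1,"linear":[-0.3,0,0],"twist":[0,0,0]},{"claw":-1,"linear":[0,0,0],"twist":[0,0,0]}]'
python3 st.py 7
```

```text
clock: 19.85
position: [0.5321, -0.0569, 0.0498]
eef_rot: [[-0.061, 0.998, -0.004], [0.998, 0.061, 0.012], [0.012, -0.004, -1.0]]
force: [-1.5, 16.5, 2.5]
opening: 0.022
19.85 [ 0.5321 -0.0569  0.0498] 0.021967885104165193 [-1.4543 16.5347  2.5274]
-0.1335320010460952 -0.000664628953704758
clock: 20.2
position: [0.5319, -0.057, 0.0498]
eef_rot: [[-0.063, 0.998, -0.006], [0.998, 0.063, 0.016], [0.016, -0.005, -1.0]]
force: [-1.6, 21.7, 4.9]
opening: 0.0218
20.2 [ 0.5319 -0.057   0.0498] 0.021837257475797126 [-1.6366 21.7245  4.8966]
-0.13341932245628127 -0.0008444757034701242
```

View pics/c7.png

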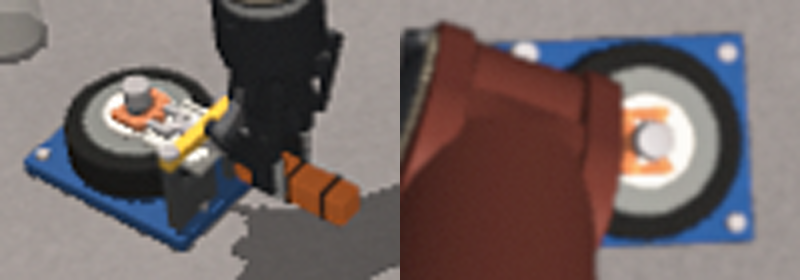

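```bash
python3 -m pendant '[{"claw":-1,"linear":[0.8,0,0],"twist":[0,0,0]},{"claw":-1,"linear":[0.7,0,0],"twist":[0,0,0]},{"claw":-1,"linear":[1.5,0,0],"twist":[0,0,0]},{"claw":-1,"linear":[2,0,0],"twist":[0,0,0]},{"claw":-1,"linear":[2,0,0],"twist":[0,0,0]},{"claw":-1,"linear":[2.5,0,0],"twist":[0,0,0]},{"claw":-1,"linear":[2.5,0,0],"twist":[0,0,0]},{"claw":-1,"linear":[2.5,0,0],"twist":[0,0,0]},{"claw":-1,"linear":[2,0,0],"twist":[0,0,0]},{"claw":-1,"linear":[0,0,0],"twist":[0,0,0]},{"claw":-1,"linear":[0,0,0],"twist":[0,0,0]}]'
python3 st.py 8
```

```text
clock: 21.68
position: [0.5242, 0.0938, 0.05]
eef_rot: [[-0.053, 0.999, 0.0], [0.999, 0.053, -0.002], [-0.002, 0.0, -1.0]]
force: [-0.4, -0.2, -0.6]
opening: 0.022
21.675 [0.5242 0.0938 0.05  ] 0.022047735508621363 [-0.4409 -0.1648 -0.559 ]
-0.2844850535617523 -5.403509654205557e-05
```

View pics/c8.png

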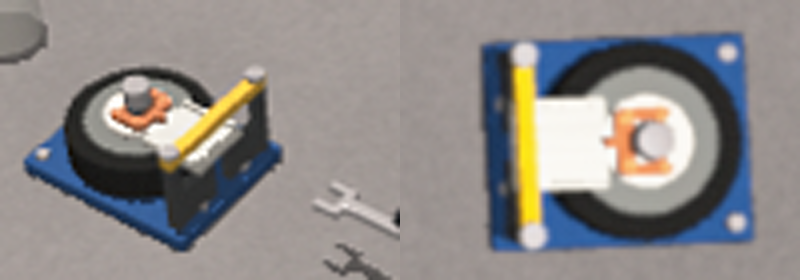

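```bash
python3 -m pendant '[{"claw":-1,"linear":[0,0,2],"twist":[0,0,0]},{"claw":-1,"linear":[0,0,1.3],"twist":[0,0,0]},{"claw":-1,"linear":[0,0,0.6],"twist":[0,0,0]},{"claw":-1,"linear":[0,0,0.4],"twist":[0,0,0]},{"claw":-1,"linear":[0,0,0],"twist":[0,0,0]},{"claw":-1,"linear":[0,0,0],"twist":[0,0,0]}]'
python3 st.py 9
```

```text
clock: 22.52
position: [0.5243, 0.0955, 0.0073]
eef_rot: [[-0.055, 0.998, 0.001], [0.998, 0.055, 0.0], [0.0, 0.001, -1.0]]
force: [0.3, -0.1, -1.6]
opening: 0.0219
22.525 [0.5243 0.0955 0.0073] 0.021879545023210697 [ 0.2934 -0.0915 -1.6371]
-0.28618050566178965 0.00015439136461885966
```

Just touching the bench, so I'll go down 1 mm more, release, rise, then move over to check the clip.

```bash
python3 -m pendant '[{"claw":-1,"linear":[0,0,0.1],"twist":[0,0,0]},{"claw":-1,"linear":[0,0,0],"twist":[0,0,0]},{"claw":-0.3,"linear":[0,0,0],"twist":[0,0,0]},{"claw":0,"linear":[0,0,0],"twist":[0,0,0]},{"claw":0.2,"linear":[0,0,0],"twist":[0,0,0]},{"claw":0.2,"linear":[0,0,0],"twist":[0,0,0]},{"claw":0.2,"linear":[0,0,-2],"twist":[0,0,0]},{"claw":0.2,"linear":[0,0,-5],"twist":[0,0,0]},{"claw":0.2,"linear":[0,0,-6],"twist":[0,0,0]},{"claw":0.2,"linear":[0,0,-6],"twist":[0,0,0]},{"claw":0.2,"linear":[0,0,-4],"twist":[0,0,0]},{"claw":0.2,"linear":[0,0,0],"twist":[0,0,0]}]'
python3 -m pendant '[{"claw":0.2,"linear":[-4,0,0],"twist":[0,0,0]},{"claw":0.2,"linear":[-5,0,0],"twist":[0,0,0]},{"claw":0.2,"linear":[-5,0,0],"twist":[0,0,0]},{"claw":0.2,"linear":[-5,0.3,0],"twist":[0,0,0]},{"claw":0.2,"linear":[-5,0.5,0],"twist":[0,0,0]},{"claw":0.2,"linear":[-2,0.5,0],"twist":[0,0,0]},{"claw":0.2,"linear":[0,0,0],"twist":[0,0,0]},{"claw":0.2,"linear":[0,0,0],"twist":[0,0,0]}]'
python3 - <<'E'
from h import *
s=ctrl.read_state();print(s["clock"],s["position"],s["eef_rot"])
p=viewer.get_image("wrist")
Z=dict(axle_groove=.055,shoe_entry=.052,bar_mid=.079,clip_center=.055,clip_back=.055)
for l in Z: print(l,[(d["pixel"],d["score"],ray(p,d["pixel"],Z[l],s)) for d in viewer.mark_of(l,p)][:2])
f=p["frame"];cv2.imwrite('pics/w10.png',f[:,:,::-1])
cv2.imwrite('pics/w10z.png',cv2.resize(f[115:290,240:410],None,fx=4,fy=3.4,interpolation=cv2.INTER_CUBIC)[:,:,::-1])
hsv=cv2.cvtColor(f,cv2.COLOR_RGB2HSV);H,S,V=[hsv[...,i].astype(int) for i in range(3)]
m=((H<16)&(S>110)&(V>60)).astype(np.uint8);m[:120]=0;m[290:]=0;m[:,:250]=0;m[:,400:]=0
c=max(cv2.findContours(m,cv2.RETR_EXTERNAL,cv2.CHAIN_APPROX_NONE)[0],key=cv2.contourArea)
w=np.array([ray(p,q[0],.058,s)[:2] for q in c])-[.5402,-.1902]
n=np.array([.9984,.056]);x=np.array([.056,-.9984]);print('clip jig x',(w@x).min(),(w@x).max(),'y',(w@n).min(),(w@n).max())
p=viewer.get_image("top");cv2.imwrite('pics/t10.png',p["frame"][:,:,::-1])
E
```

```text
clock: 24.12
position: [0.5261, 0.0956, 0.2395]
eef_rot: [[-0.055, 0.998, 0.008], [0.998, 0.055, 0.002], [0.001, 0.008, -1.0]]
force: [-0.5, -0.7, 0.0]
opening: 0.051
clock: 25.12
position: [0.5514, -0.1605, 0.2352]
eef_rot: [[-0.058, 0.998, -0.002], [0.998, 0.058, 0.002], [0.003, -0.001, -1.0]]
force: [0.5, 1.0, -0.5]
opening: 0.0515
25.125 [ 0.5514 -0.1605  0.2352] [[-0.0583  0.9983 -0.0016]
 [ 0.9983  0.0583  0.0025]
 [ 0.0026 -0.0015 -1.    ]]
axle_groove [([311.3, 249.4], 0.59, array([ 0.5419, -0.1905,  0.055 ]))]
shoe_entry [([312.4, 159.6], 0.81, array([ 0.5389, -0.117 ,  0.052 ]))]
bar_mid [([305.5, 164.7], 0.92, array([ 0.5348, -0.1193,  0.079 ]))]
clip_center [([310.9, 244.7], 0.8, array([ 0.5413, -0.1865,  0.055 ]))]
clip_back [([310.4, 224.8], 0.73, array([ 0.5401, -0.1695,  0.055 ]))]
clip jig x -0.024488320744510742 0.012298708637522448 y -0.019181488444330035 0.0188540766724735
```

View pics/w10z.png

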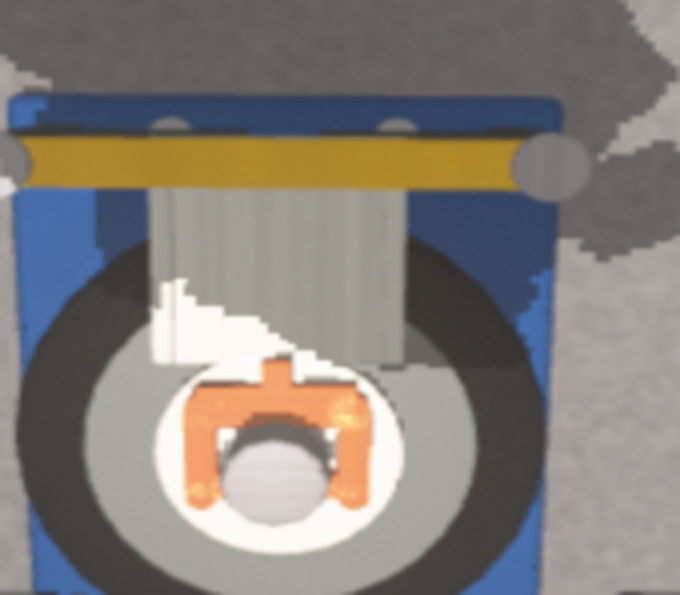

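View pics/t10.png

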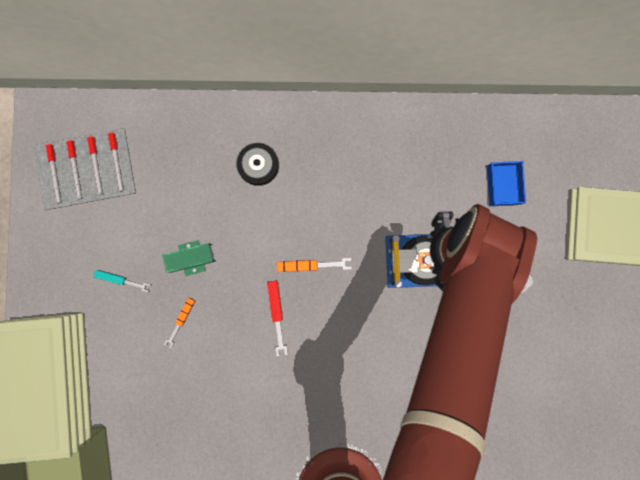

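```bash
python3 -c "
from cell import ctrl
print(ctrl.sign_off())"
```

```text
the job is handed in; nothing more can be done
None
```

The clip is home on the axle groove, the fork is lying on open bench, and the job was handed in at about 25 s of the 56 s allowed.

**What I did:**
- I pulled the fork out of the sleeve by its stem, about 135 mm, laid it down with the handle fully out and let go. I then took it again by the handle.
- I pushed the clip along the shoe with the tines only. Resistance was about 8–10 N while the jaws spread. It then met a hard stop, rising to about 22 N with no further motion.
- I drew the fork straight back, laid it flat well short of the jig, let go and moved the arm up and away.

**Last checks:**
- **Clip:** in the wrist image it spans −24.5 to +12.3 mm about the axle, against −25 to +12.5 mm expected at home. It measures 38 mm across, so the jaws look shut. The trained network put the clip centre about 4 mm short of the axle. I trusted the outline and the hard stop over that.
- **Stop position:** the hard stop came about 3 mm beyond where I had reckoned. I put this down to error in where I thought the fork tip was.
- **Fork:** in the top view it lies free on the bench, about 35–40 mm short of the jig base and about 20 mm from the red look-alike.
- **Bystanders:** the spare wheel and the tub had not moved in the top view. The arm mostly hid the bottle in the last picture, but nothing came near it.

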